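# Close up the refilled sweet dispenser

### The job

The sweet dispenser has just been refilled: first push its portion drawer fully home until it seats in its detent, then set the yellow cap upright on the filler neck and press it straight down until it clicks on and sits fully down. Do not let go after the click: finish with the hand still on the cap, pressing it down firmly (about 10 N). Leave the other goods on the table where they are.

Things in the scene. Friction and masses are not known exactly. Their poses are not given: they have to be found in the camera images.
- dispenser: Fixed sweet dispenser: red housing 110 mm deep (x), 120 wide (y), 75 tall, white portion drawer in its front (-x) face. On top a clear hopper of sweets, 80 mm across, 99 mm above the table at its top, its axis 14 mm behind (+x of) the housing's centre, so it begins 29 mm behind the front face; from it rises the white filler neck. Origin: centre of the underside, z up.
- neck_top (a point): Centre of the filler neck's top, 120 mm above the table. Neck upright, 39 mm across, bevelled to 32 over its top 4 mm. Cap fully home: its underside 14 mm below this point. A cap merely set on rests on the snap beads about 9 mm too high; pressing it home takes a force rising to about 7 to 10 N over some 4 mm, then it clicks, the force falls and the cap drops onto the neck's top.
- cap: Loose yellow snap cap with black grip knob, 40 g, upright on the table. Skirt 56 mm across, 18 tall, open underneath, hollow 14 mm deep; inner lip 43 mm across at the bottom, so about 2 mm play over the neck on each side. Knob: cylinder 24 mm across on the axis, 18 to 46 mm above the underside. Yaw does not matter. Origin: centre of the underside, z up.
- drawer (a joint): How far the portion drawer stands out, in m: 0 = fully home, 0.055 = fully out; it slides along the dispenser's x, home is +x. It takes about 1 to 2 N to slide, and about 3 to 5 N over the last 10 mm to pass its detent (at 5 mm), after which a spring roller seats it at 0 and holds it there.
- drawer_lip (a point): Middle of the front face of the drawer's red pull lip, the place to push: lip 64 mm wide, 18 mm tall, centre 42 mm above the table, standing 26 mm out from the white drawer front. Moves with the drawer; with the drawer home it lies 84 mm in front (-x) of the dispenser's origin.
- sweet_jar: glass jar of coloured sweets with a red lid, 70 mm across, 90 mm tall; loose bystander. Origin: about the centre of its underside.
- choc_box: closed black chocolate box, 133 x 203 x 35 mm, lying flat; loose bystander. Origin: about the centre of its underside.
- gold_ribbon: spool of gold ribbon lying flat, 60 mm across, 16 mm tall; loose bystander. Origin: about the centre of its underside.
- tape: roll of tape lying flat, 73 mm across, 18 mm tall; loose bystander. Origin: about the centre of its underside.
- red_tin: small red tin, 62 x 94 x 24 mm; loose bystander. Origin: about the centre of its underside.
- pink_ribbon: spool of pink ribbon lying flat, 74 mm across, 26 mm tall; loose bystander. Origin: about the centre of its underside.
- filler_neck: The fixed neck itself, part of the dispenser; origin on its axis, 22 mm below its top. The snap catch is four sprung steel beads round it (8 mm balls, centres 8 mm below the top, standing out 4 mm), which are not counted as neck. A snapped cap left alone bears on the neck with about 3 N.
Mind the look-alikes: they are no part of the job. Several things have the shape of the cap; the one meant has the colours described above.

How it is judged:
On the way, in this order (a step that is already met when the one before it is completed fails the run):
1. the drawer is seated fully home, before the cap is snapped on (value of joint drawer below 0.003 m), for 0.2 s.
2. the cap has clicked onto the neck (value of joint drawer below 0.003 m and z of cap in the frame of neck_top below -0.0115 m and horizontal distance between cap and neck_top below 0.004 m and angle between cap's own z axis and vertical below 0.09 rad), for 0.2 s.
At the end, for the whole second after the job is handed in: The drawer is within 3 mm of fully home; the cap's underside is at least 11.5 mm below the neck's top, within 4 mm of its axis and within 5 degrees of upright; and the hand still presses it down: the cap bears on the neck with more than 6 N and the fingers on the cap with more than 2 N (all of step 2 and contact force between cap and filler_neck above 6 N and contact force between the fingers and cap above 2 N); the arm keeps its last pose, push and grip.
It fails at once if a bystander was pushed more than 30 mm from its place (distance of any of sweet_jar, choc_box, gold_ribbon, tape, red_tin, pink_ribbon from where it was at the start of the episode above 0.03 m).
It also fails if it takes over 64 s, if anything falls off the work surface, if the arm or the gripper's body presses on something with over 40 N, if the wrist force passes 120 N, or if a joint passes its speed limit or range.

### The arm

A 6-joint arm with a two-finger parallel gripper is mounted at the origin on a cart in front of the work surface, level with it; the furniture and walls round the work are solid. World frame = base frame: x ahead of the robot, y to its left, z up, the work surface at z = 0. Lengths are in m, angles in rad, forces in N, time in s.
With the tool pointing down it reaches from about 0.375 to 0.9 m from the base axis. Payload 3.1 kg.
Tool frame: the origin (TCP) lies at the very end of the fingers, on their centre line; the grasp point (between the pads) lies 19 mm behind it; z points along the fingers, y is the line along which they close (so a half turn about z gives the same grasp; the last joint's range is limited). The gripper opens to 87 mm and grips with 3 to 60 N. Pads are 19 mm wide; open, the fingers measure 117 mm over their backs; the gripper's body (75 mm by 190 mm) begins 51 mm behind the grasp point.
Start: joints at [1.046, 0.527, 1.433, -0, 1.181, -0.178], TCP at [0.212, 0.588, 0.223] pointing down, gripper open.
Joint ranges: [-3.08, 3.08], [-0.75, 2.2], [0.22, 2.44], [-1.43, 4.57], [0, 2.65], [-2.85, 2.85]. Speed limits (rad/s): [2.79, 2.79, 3.14, 3.14, 3.14, 3.14].

### API

Orientations are given as a unit quaternion [x, y, z, w].
In Python, from cell import * gives the robot as it stands. Calls block until the motion is done:
- reach(position, orientation): joint-space move of the TCP to a pose.
- movel(position, frame=None, feed=0.15): straight line of the TCP; frame=None keeps the orientation; feed is the mean speed in m/s.
- movej(angles): joint-space move.
- grip(opening): finger opening in m; the grip force is fixed at half the most; returns when the fingers have stopped.
- hold(seconds).
- solve_ik(position, orientation): joint angles nearest the present ones, or None.
- capture(name): name is "side" or "top" or "wrist"; returns a dict with "frame" (480x640x3 uint8, red, green, blue), "fovy" (degrees; the focal length in pixels is half the picture's height over the tangent of half this angle, whatever the lens; pixels are square), "cx", "cy" (the principal point, pixels), "origin" and "rotation" of the camera in the world; the wrist camera has in their place "tool_from_camera" (4x4, takes a point from camera to tool coordinates, whose origin is the TCP and whose axes are the flange's). Camera axes: x right, y up, looking along -z (the intrinsics and any distortion apply to the point x, -y, -z); pixel columns grow to the right and rows downward; lengths in m; the calibration is good to about 2 mm. A picture is of the moment at which its call begins: read the wrist's pose just before it. There is no depth.
A pose or a line that the arm cannot do raises Unreachable and nothing moves.
- job_done(): hands the job in; it is judged then, once.
Readings, each from a call of its own:
- current_time_s(): time.
- current_qpos(): joint angles.
- current_qd(): joint speeds.
- current_tau(): joint torques, N m.
- current_position(): TCP position.
- current_tool_rot(): TCP orientation.
- current_ft_force(): force on the tool from outside, world axes, zero at the start.
- current_moment(): the same for the moment, N m.
- current_gripper_width(): finger opening in m.
- current_finger_force(): force on a finger pad.
Only numpy, scipy, OpenCV 4.12 (cv2) and the standard library are available. Lean on these libraries where they do the work, as an engineer would, in place of code of your own. Each camera call takes 0.05 s, during which the arm holds its last target. There are 200 camera calls.

## Working session

There is one attempt and no reset: what is moved stays moved. The work goes in short steps, each a Python script; the robot and the scene stay as the last script left them, time stands still between calls to the robot, and variables do not carry over. Pictures are saved under pics/ and viewed, at most 10 in all, crops included, and the job is handed in when it is done.

```bash
mkdir -p pics; ls; python3 - <<'E'
from cell import *
import cv2,numpy as np,pickle
d={n:capture(n) for n in("top","side")}
pickle.dump(d,open("d.pkl","wb"))
for n,c in d.items():
    cv2.imwrite(f"pics/{n}0.png",c["frame"][:,:,::-1])
    print(n,{k:np.round(v,4).tolist() if not isinstance(v,str) else v for k,v in c.items() if k!="frame"})
print(current_position(),current_tool_rot(),current_ft_force(),current_time_s())
E
```

```text
pics
top {'fovy': 49.0555, 'cx': 318.5574, 'cy': 237.9861, 'origin': [0.4179, 0.0235, 1.1101], 'rotation': [0.0313, -0.0237, -0.6965, 0.7165]}
side {'fovy': 52.6185, 'cx': 314.8421, 'cy': 240.4424, 'origin': [0.4761, -0.8625, 0.8047], 'rotation': [0.4364, -0.0047, -0.0168, 0.8996]}
[0.21149299 0.58743294 0.22165256] [ 1.72029545e-01  9.85091300e-01 -9.27754434e-04 -3.25546241e-04] [-0.09317862  0.99989623  0.19888313] 0.1
```

View pics/top0.png

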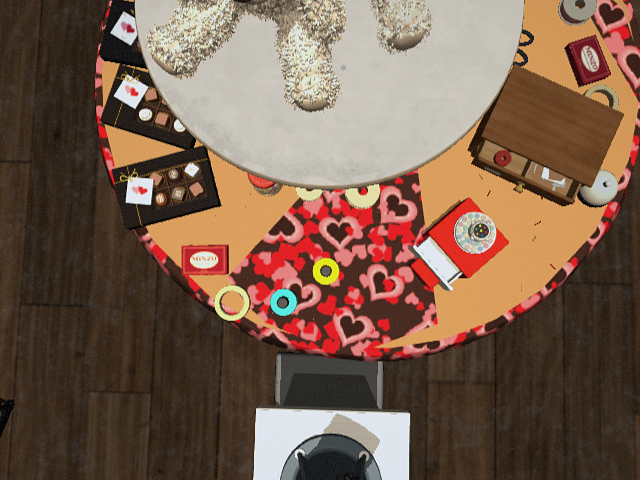

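View pics/side0.png

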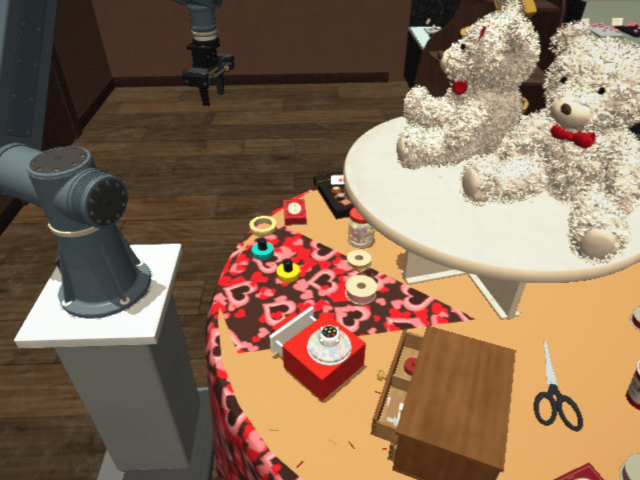

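```bash
cat > h.py <<'E'
import numpy as np,cv2
from scipy.spatial.transform import Rotation as R
def K(c):
    f=c["frame"].shape[0]/2/np.tan(np.radians(c["fovy"])/2); return f,c["cx"],c["cy"]
def pose(c,tp=None,tq=None):
    if "origin" in c: 
        r=np.array(c["rotation"],float); return np.array(c["origin"]),(R.from_quat(r).as_matrix() if r.size==4 else r)
    T=np.array(c["tool_from_camera"]); M=R.from_quat(tq).as_matrix()
    return np.array(tp)+M@T[:3,3],M@T[:3,:3]
def ray(c,uv,**k):
    f,cx,cy=K(c);o,M=pose(c,**k); return o,M@np.array([(uv[0]-cx)/f,-(uv[1]-cy)/f,-1.])
def onz(c,uv,z,**k):
    o,d=ray(c,uv,**k); return o+d*(z-o[2])/d[2]
def two(r1,r2):
    A=np.stack([r1[1],-r2[1]],1);s=np.linalg.lstsq(A,r2[0]-r1[0],rcond=None)[0]
    p,q=r1[0]+s[0]*r1[1],r2[0]+s[1]*r2[1]; return (p+q)/2,np.linalg.norm(p-q)
def blobs(c,lo,hi,amin=40):
    h=cv2.cvtColor(c["frame"],cv2.COLOR_RGB2HSV);m=cv2.inRange(h,lo,hi)
    n,l,s,ce=cv2.connectedComponentsWithStats(m)
    return m,[(l==i,s[i],ce[i]) for i in range(1,n) if s[i][4]>=amin]
E
python3 - <<'E'
from h import *
import pickle
d=pickle.load(open("d.pkl","rb"))
for n in d:
    m,b=blobs(d[n],(26,180,120),(34,255,255))
    for x in b: print(n,x[1],x[2], onz(d[n],x[2],.018))
t,s=d["top"]["frame"],d["side"]["frame"]
A=cv2.resize(t[190:310,400:520],(400,400),interpolation=2);B=cv2.resize(s[290:410,260:380],(400,400),interpolation=2)
C=cv2.resize(t[250:330,260:360],(400,200)[:2] if 0 else (400,200),interpolation=2);D=cv2.resize(s[225:295,230:330],(400,200),interpolation=2)
cv2.imwrite("pics/crop.png",np.vstack([np.hstack([A,B]),np.hstack([C,D])])[:,:,::-1])
E
```

```text
top [313 258  26  27 460] [325.40652174 270.9826087 ] [0.43464081 0.02031184 0.018     ]
side [277 263  22  15 189] [287.5026455  270.89417989] [0.43516779 0.01868364 0.018     ]
```

View pics/crop.png

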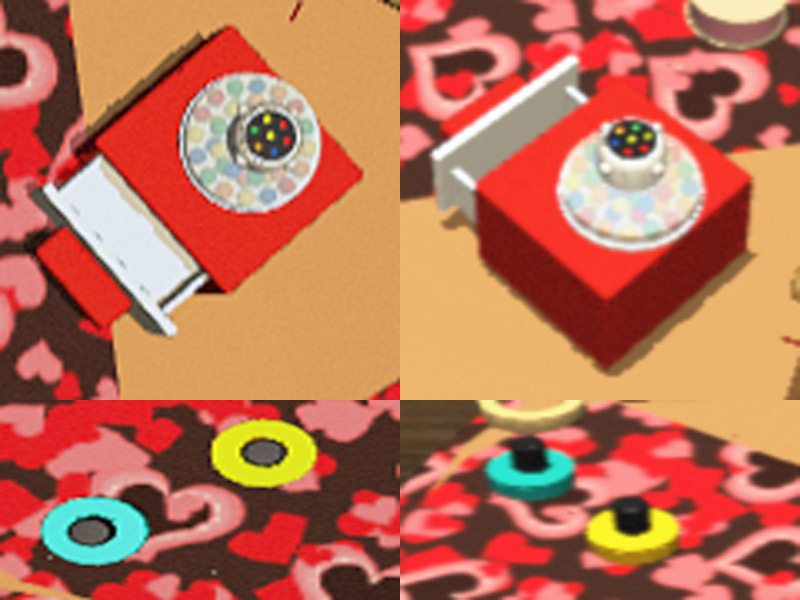

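The yellow cap is at top (325,271) and side (288,271). The teal look-alike at top (284,303) is the wrong colour, and the pale yellow ring at (232,303) is the tape with no knob. Only the first one is yellow with a black knob, as described. The dispenser's neck is near top (480,231), and the drawer points to the lower left with its red lip at about (425,273).

```bash
python3 - <<'E'
from h import *
import pickle
d=pickle.load(open("d.pkl","rb"));t,s=d["top"],d["side"]
P=lambda u,v:(400+u*.3,190+v*.3)
c=[onz(t,P(*p),.075) for p in((97,145),(228,290),(362,173),(232,27))]
print(np.round(c,4)); print([np.linalg.norm(c[i]-c[i-1]) for i in range(4)])
ctr=np.mean(c,0); ax=(c[2]+c[3]-c[0]-c[1])[:2]; yaw=np.arctan2(ax[1],ax[0]); print("ctr",ctr,"yaw",yaw, "deg",np.degrees(yaw))
n=two(ray(t,P(269,136)),ray(s,(260+230*.3,290+138*.3)));print("neck",n, onz(t,P(269,136),.12))
u=np.array([np.cos(yaw),np.sin(yaw)]);print("neck from ctr",ctr[:2]+.014*u)
l=[onz(t,P(*p),.051) for p in((37,247),(105,325))];print("lip front top edge",l,[np.dot(x[:2]-ctr[:2],u) for x in l],np.linalg.norm(l[0]-l[1]))
print(onz(s,(345,230),0.0))
from cell import *
print(current_qpos(), capture("wrist")["tool_from_camera"])
E
```

```text
[[ 0.5133 -0.1818  0.075 ]
 [ 0.43   -0.2596  0.075 ]
 [ 0.5011 -0.3379  0.075 ]
 [ 0.5859 -0.2609  0.075 ]]
[np.float64(0.10739658546580091), np.float64(0.11400270639035456), np.float64(0.10579070514734507), np.float64(0.11456260773022309)]
ctr [ 0.50759594 -0.26007912  0.075     ] yaw -0.8311304567598878 deg -47.620267397121935
neck (array([ 0.51745124, -0.2687792 ,  0.12356774]), np.float64(0.0016115427552370546)) [ 0.51699903 -0.26984082  0.12      ]
neck from ctr [ 0.51703251 -0.27042084]
lip front top edge [array([ 0.45284524, -0.15126089,  0.051     ]), array([ 0.40721945, -0.19270236,  0.051     ])] [np.float64(-0.11728757805161681), np.float64(-0.11742867819901762)] 0.06163689953243353
[0.59072442 0.20089067 0.        ]
[ 1.04649211e+00  5.28404287e-01  1.43376732e+00 -2.96311988e-05
  1.18138728e+00 -1.78513656e-01] [[ 3.43321839e-04  9.52805193e-01  3.03582190e-01  8.36970177e-02]
 [ 9.99999804e-01 -4.85850878e-04  3.93960752e-04 -8.41379353e-04]
 [ 5.22863524e-04  3.03581995e-01 -9.52805174e-01 -1.62015469e-01]
 [ 0.00000000e+00  0.00000000e+00  0.00000000e+00  1.00000000e+00]]
```

```bash
cat >> h.py <<'E'
def down(a):
    x=np.array([np.cos(a),np.sin(a),0]);z=np.array([0,0,-1.]);return R.from_matrix(np.stack([x,np.cross(z,x),z],1)).as_quat()
YAW=np.radians(-47.6);U=np.array([np.cos(YAW),np.sin(YAW)]);CTR=np.array([.5075,-.2601]);NECK=np.array([.517,-.2702]);CAP=np.array([.4345,.0195])
E
python3 - <<'E'
from h import *
from cell import *
import pickle
f0=np.array(current_ft_force())
grip(0.0)
reach([.215,.37,.25],current_tool_rot())
q=down(YAW+np.pi)
P=lambda s,z:[*(CTR+s*U),z]
print(solve_ik(P(-.165,.2),q),solve_ik(P(-.165,.034),q))
reach(P(-.165,.2),q)
c=capture("wrist");tp,tq=current_position(),current_tool_rot()
pickle.dump((c,tp,tq),open("w1.pkl","wb"));cv2.imwrite("pics/w1.png",c["frame"][:,:,::-1])
movel(P(-.165,.034))
b=np.array(current_ft_force());print(current_position(),b-f0,current_time_s())
s=-.14;hit=None
while s<-.080:
    movel(P(s,.034),feed=.05)
    F=np.array(current_ft_force())-b; p=np.array(current_position())[:2]
    fu=-F[:2]@U; print(round(s,4),round((p-CTR)@U,4),np.round(fu,2))
    if fu>12: break
    s+=.003
hold(.3);print(current_position(),current_ft_force()-b,current_time_s())
c=capture("top");cv2.imwrite("pics/t1.png",cv2.resize(c["frame"][180:330,390:540],(600,600))[:,:,::-1])
E
```

```text
[-6.03390079e-01  2.89657404e-01  1.94931505e+00 -4.44089210e-16
  9.02620196e-01 -1.34340968e+00] [-6.03390079e-01  6.44651911e-01  2.08721555e+00 -4.44089210e-16
  4.09725193e-01 -1.34340968e+00]
[ 0.3966018  -0.13837463  0.03446072] [ 0.10134262  0.63897835 -0.45353903] 5.825
-0.14 -0.1402 -0.87
-0.137 -0.1369 0.17
-0.134 -0.1337 -0.73
-0.131 -0.1307 -1.36
-0.128 -0.1276 -0.23
-0.125 -0.1245 -0.62
-0.122 -0.1215 -0.02
-0.119 -0.1185 -0.08
-0.116 -0.1155 -0.94
-0.113 -0.1125 -0.17
-0.11 -0.1095 -0.55
-0.107 -0.1065 -0.02
-0.104 -0.1039 -0.4
-0.101 -0.1017 2.66
-0.098 -0.0975 1.62
-0.095 -0.0952 2.28
-0.092 -0.0951 7.07
-0.089 -0.0952 10.82
-0.086 -0.0952 15.48
[ 0.44308747 -0.19007973  0.03371449] [-7.68567557 12.6851315  10.63420482] 11.275
```

View pics/t1.png

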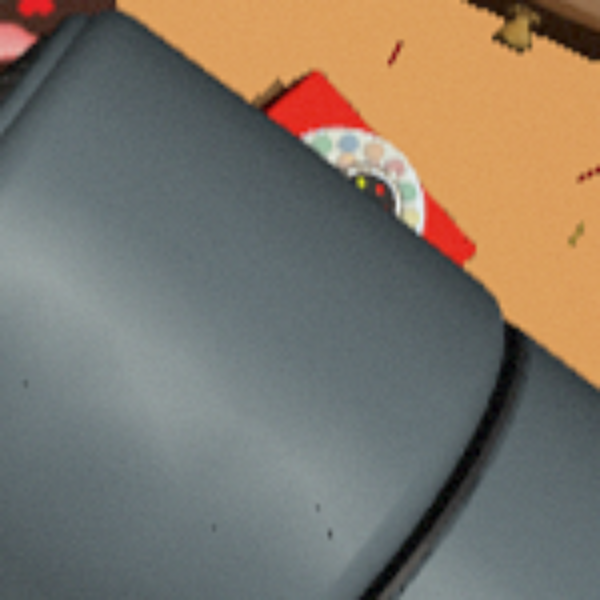

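The arm hides the drawer in this view. I'll back off and check it with the top camera, then view the cap and neck with the wrist camera.

```bash
python3 - <<'E'
from h import *
from cell import *
import pickle
P=lambda s,z:[*(CTR+s*U),z]
movel(P(-.15,.034));movel(P(-.15,.2),feed=.25)
grip(.06)
q=down(np.radians(128))
reach([*CAP,.2],q)
tp,tq=current_position(),current_tool_rot();w=capture("wrist");t=capture("top");s=capture("side")
pickle.dump((w,tp,tq,t,s),open("w2.pkl","wb"))
m,b=blobs(w,(24,150,80),(36,255,255),300)
for x in b: 
    ct=max(cv2.findContours(x[0].astype(np.uint8),0,2)[0],key=cv2.contourArea); e=cv2.fitEllipse(cv2.convexHull(ct)); print(x[1],e,onz(w,e[0],.018,tp=tp,tq=tq),onz(w,e[0],.009,tp=tp,tq=tq))
A=cv2.resize(w["frame"],(533,400));B=cv2.resize(t["frame"][190:310,400:480],(266,400));
cv2.imwrite("pics/w2.png",np.hstack([A,B])[:,:,::-1]);print(current_time_s(),tp,tq,q)
E
```

```text
[312 179  38  15 360] ((330.5903625488281, 188.19589233398438), (17.796981811523438, 37.28410720825195), 85.89042663574219) [0.42747517 0.03930492 0.018     ] [0.42864247 0.03812304 0.009     ]
14.7667 [0.43477257 0.01916532 0.20007269] [ 4.37723064e-01  8.99109731e-01 -2.37525021e-04  3.91949682e-04] [0.43837115 0.89879405 0.         0.        ]
```

View pics/w2.png

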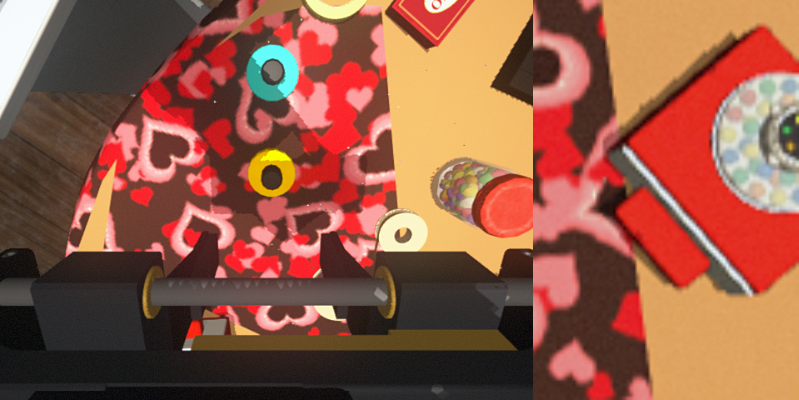

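The wrist view shows the yellow cap at about (325,207) in full pixels and the teal one at (327,86). In the top crop the white drawer front sits flush against the housing. I'll check both numerically.

```bash
python3 - <<'E'
from h import *
import pickle
w,tp,tq,t,s=pickle.load(open("w2.pkl","rb"))
print({k:v for k,v in w.items() if k not in("frame","tool_from_camera")})
for p in((425.2,253.9),(445.3,276.1)): print("lip s",(onz(t,p,.051)[:2]-CTR)@U)
for n,c,k in(("w",w,dict(tp=tp,tq=tq)),("t",t,{}),("s",s,{})):
    m,b=blobs(c,(20,150,60),(36,255,255),60)
    for x in b:
        ct=max(cv2.findContours(x[0].astype(np.uint8),0,2)[0],key=cv2.contourArea); e=cv2.fitEllipse(cv2.convexHull(ct)); print(n,x[1],np.round(e[0],1),np.round(e[1],1),onz(c,e[0],.018,**k),onz(c,e[0],.009,**k))
E
```

```text
{'fovy': 66.56040465702809, 'cx': 322.78578053705047, 'cy': 235.35647407135602}
lip s -0.08219215836778442
lip s -0.08134383589678285
w [ 298  178   56   58 2003] [325.6 206.6] [56.6 58.5] [0.43482428 0.02228948 0.018     ] [0.43618384 0.02066245 0.009     ]
w [545 206  12   9  63] [550.8 209.8] [ 6.  13.1] [0.60793722 0.15405192 0.018     ] [0.61382573 0.15587204 0.009     ]
w [ 442  396  178   25 1798] [538.5 408.8] [ 29.1 203.7] [ 0.7790009  -0.01401726  0.018     ] [ 0.78936475 -0.01659413  0.009     ]
s [522   0  15  12 117] [528.8   5.8] [12.9 16.2] [2.02359953 2.60999932 0.018     ] [2.0413039  2.64972793 0.009     ]
s [277 263  22  19 299] [287.8 271.7] [20.4 23.4] [0.43600295 0.01557619 0.018     ] [0.43554385 0.02562235 0.009     ]
```

The drawer is home: its lip is at s≈-0.082, against -0.084 expected and -0.117 before. I'll grip the knob along one axis, turn the hand 90° and grip again so the cap is centred both ways.

```bash
python3 - <<'E'
from h import *
from cell import *
C=[.4352,.0208]
q=down(np.radians(128));q2=down(np.radians(38))
reach([*C,.06],q)
movel([*C,.022],feed=.08)
print(current_position(),current_ft_force())
grip(.018);print("w",current_gripper_width(),current_finger_force())
grip(.05)
reach([*C,.022],q2);print(current_position())
grip(.018);print("w",current_gripper_width(),current_finger_force(),current_position(),current_ft_force())
movel([*C,.20],feed=.2)
print(current_gripper_width(),current_finger_force(),current_ft_force(),current_position(),current_time_s())
s=capture("side");w=capture("wrist");np.save("lift.npy",w["frame"])
cv2.imwrite("pics/w3.png",np.hstack([cv2.resize(w["frame"],(400,300)),cv2.resize(s["frame"][130:280,200:400],(400,300))])[:,:,::-1])
E
```

```text
[0.43570099 0.02072714 0.02254153] [-0.40127717 -0.97998181 -0.70189601]
w 0.022947525594654985 30.000239186774706
[0.4351945  0.02080945 0.02199984]
w 0.02318679975800886 30.000073974224506 [0.43518448 0.02080493 0.02201032] [-0.74947408 -0.02520183 -0.87605697]
0.023406660683400325 29.999951086792862 [-0.47411502 -0.34982954 -0.56832353] [0.43431777 0.02095216 0.19929662] 20.5417
```

View pics/w3.png

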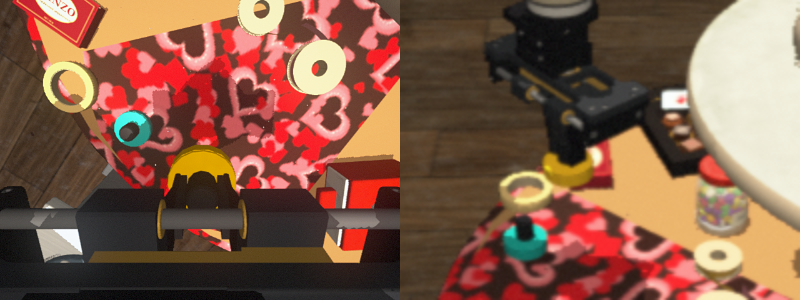

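```bash
python3 - <<'E'
from h import *
from cell import *
import pickle
q=down(np.radians(152));x=np.array([np.cos(np.radians(152)),np.sin(np.radians(152))])
N=np.array([.5175,-.2695])
movel([.4352,.0208,.30],feed=.25)
reach([*(N-.02*x),.30],q)
hold(.3)
tp,tq=current_position(),current_tool_rot();w=capture("wrist");t=capture("top")
pickle.dump((w,tp,tq,t),open("w4.pkl","wb"))
print(tp,current_qpos(),current_time_s())
f,cx,cy=K(w);o,M=pose(w,tp=tp,tq=tq);c=M.T@(np.array([*N,.12])-o);uv=(cx+f*c[0]/-c[2],cy-f*c[1]/-c[2]);print("pred",uv)
u,v=map(int,uv);cv2.imwrite("pics/w4.png",cv2.resize(w["frame"][max(v-75,0):v+75,u-100:u+100],(800,600),interpolation=2)[:,:,::-1]);print(u-100,max(v-75,0))
E
```

```text
[ 0.53521604 -0.2786179   0.30013267] [-6.65184389e-01  4.21270318e-01  1.39305222e+00  3.68884141e-05
  1.32702671e+00 -1.74748020e+00] 23.6917
pred (np.float64(323.5208161839087), np.float64(189.5366672989926))
223 114
```

View pics/w4.png

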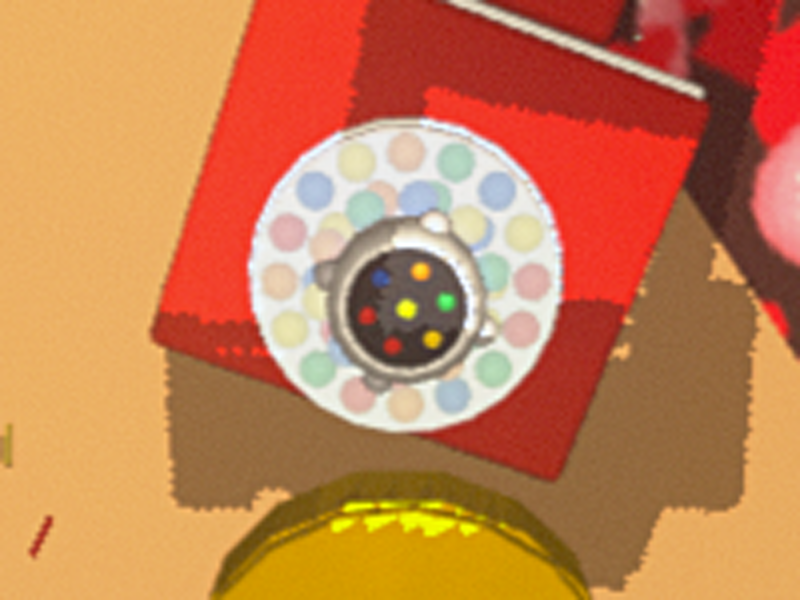

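```bash
python3 - <<'E'
from h import *
import pickle
w,tp,tq,t=pickle.load(open("w4.pkl","rb"));k=dict(tp=tp,tq=tq)
print("neck",onz(w,(223+406.5/4,114+307/4),.12,**k),"hopper",onz(w,(223+405.5/4,114+275.5/4),.099,**k))
w2,tp2,tq2,_,_=pickle.load(open("w2.pkl","rb"))
# knob top (dark disc) in the earlier view, true axis (.4352,.0208)
h=w2["frame"][185:240,300:352].astype(int); m=((h.max(2)<75)).astype(np.uint8)
n,l,s,c=cv2.connectedComponentsWithStats(m);i=1+np.argmax(s[1:,4]);print(s[i],c[i])
uv=c[i]+[300,185];print(uv,onz(w2,uv,.046,tp=tp2,tq=tq2),onz(w2,uv,.038,tp=tp2,tq=tq2))
# held cap skirt width in present view: centre column
hs=cv2.inRange(cv2.cvtColor(w["frame"],cv2.COLOR_RGB2HSV),(18,120,40),(36,255,255))[225:300]
for r in(30,40,50):
    xs=np.where(hs[r,240:410])[0]; print(225+r,(xs.min()+xs.max())/2+240, xs.min()+240,xs.max()+240)
E
```

```text
neck [ 0.51901221 -0.26912009  0.12      ] hopper [ 0.51544515 -0.2674139   0.099     ]
[ 14  13  25  29 547] [25.85923218 27.36014625]
[325.85923218 212.36014625] [0.43401709 0.02341658 0.046     ] [0.43531224 0.02187072 0.038     ]
255 323.0 279 367
265 322.5 274 371
275 323.0 271 375
```

```bash
cat >> h.py <<'E'
def disc(w,tp,tq,N=(.518,-.2693)):
    f,cx,cy=K(w);o,M=pose(w,tp=tp,tq=tq);c=M.T@(np.array([*N,.12])-o);u,v=int(cx+f*c[0]/-c[2]),int(cy-f*c[1]/-c[2])
    h=w["frame"][v-30:v+30,u-30:u+30]; m=(h.max(2)<105).astype(np.uint8)
    n,l,s,ce=cv2.connectedComponentsWithStats(m);i=1+np.argmax(s[1:,4])
    e=cv2.fitEllipse(cv2.convexHull(max(cv2.findContours((l==i).astype(np.uint8),0,2)[0],key=cv2.contourArea)))
    uv=np.array(e[0])+[u-30,v-30]; return uv,e[1],onz(w,uv,.12,tp=tp,tq=tq)
E
python3 - <<'E'
from h import *
from cell import *
import pickle
w,tp,tq,t=pickle.load(open("w4.pkl","rb"));print(disc(w,tp,tq))
a=np.radians(-28);q=down(a);x=np.array([np.cos(a),np.sin(a)])
reach([*(np.array([.518,-.2693])-.02*x),.30],q);hold(.3)
tp,tq=current_position(),current_tool_rot();w=capture("wrist");pickle.dump((w,tp,tq),open("w5.pkl","wb"));print(disc(w,tp,tq),tp,current_time_s())
cv2.imwrite("pics/w5.png",w["frame"][:,:,::-1])
E
```

```text
(array([324.07876396, 190.65739441]), (28.61680793762207, 28.84796714782715), array([ 0.51869198, -0.26953485,  0.12      ]))
(array([321.61797523, 189.28726196]), (28.8348388671875, 29.162925720214844), array([ 0.51893725, -0.26968375,  0.12      ])) [ 0.50034165 -0.25991892  0.29997888] 26.6833
```

Two opposite wrist views agree to 0.3 mm: the neck is at (0.5188, -0.2696). Next I'll lower the cap and press while watching the force.

```bash
python3 - <<'E'
from h import *
from cell import *
N=np.array([.5188,-.2696]);c=N.copy()
movel([*c,.20],feed=.2);hold(.2)
b=np.mean([current_ft_force() for _ in range(5)],0)
movel([*c,.146],feed=.08);hold(.2)
c+=N-np.array(current_position())[:2];movel([*c,.143],feed=.05)
print(current_position(),current_ft_force()-b)
z=.142
while z>.118:
    movel([*c,z],feed=.03)
    F=np.array(current_ft_force())-b;p=np.array(current_position())
    print(round(z,4),np.round(p,4),np.round(F,1),round(current_gripper_width(),4))
    if F[2]>16 or np.hypot(F[0],F[1])>8: break
    z-=.001
print(current_time_s(),z)
E
```

```text
[ 0.51827536 -0.26921999  0.14289322] [-0.45397754  0.50255757  0.81016425]
0.142 [ 0.5184 -0.2693  0.1419] [-1.1  1.6 -0.1] 0.0235
0.141 [ 0.5184 -0.2693  0.1409] [-1.   1.2  0.6] 0.0228
0.14 [ 0.5184 -0.2693  0.1399] [-0.9  1.3  0.4] 0.023
0.139 [ 0.5184 -0.2693  0.1389] [-1.   0.5  1.1] 0.0232
0.138 [ 0.5184 -0.2693  0.1379] [-0.2  0.9  1.1] 0.0231
0.137 [ 0.5185 -0.2694  0.137 ] [-1.   1.4  1. ] 0.0232
0.136 [ 0.5187 -0.2691  0.1362] [-0.2  2.1  3. ] 0.0229
0.135 [ 0.5189 -0.2692  0.1356] [0.3 2.5 5.7] 0.0235
0.134 [ 0.5191 -0.2693  0.1349] [0.1 3.2 7.5] 0.023
0.133 [ 0.5192 -0.2693  0.1341] [0.  3.2 9.1] 0.0233
0.132 [ 0.5188 -0.2691  0.1326] [0.7 3.7 4.8] 0.0229
0.131 [ 0.5182 -0.2687  0.1294] [ 2.8  2.  -6.8] 0.0229
0.13 [ 0.5179 -0.2691  0.1288] [ 2.   2.1 -8.9] 0.0233
0.129 [ 0.518  -0.2692  0.1286] [ 1.5  2.3 -6.5] 0.0233
0.128 [ 0.5182 -0.2696  0.1282] [ 0.6  1.1 -3.8] 0.0233
0.127 [ 0.5182 -0.2696  0.128 ] [-2.8  2.6  4.5] 0.0231
0.126 [ 0.5182 -0.2696  0.1279] [-4.9  3.3 10.4] 0.0235
0.125 [ 0.5183 -0.2696  0.1279] [-5.2  4.2 16.5] 0.0231
33.3167 0.12499999999999997
```

It clicked at about 9 N, dropped, and bottomed at z=0.128. I'll ease to about 11–12 N, check that it holds steady, and look.

```bash
python3 - <<'E'
from h import *
from cell import *
p=np.array(current_position());
f=lambda:np.round(np.mean([current_ft_force() for _ in range(5)],0),2)
print(f())
movel([.5188+.0005,-.2696-.0003,.1257],feed=.03)
for _ in range(4): hold(.4);print(f(),current_position(),current_finger_force(),current_gripper_width())
s=capture("side");t=capture("top");print(current_time_s())
A=cv2.resize(s["frame"][270:390,260:380],(400,400));B=cv2.resize(t["frame"][190:310,400:520],(400,400))
cv2.imwrite("pics/end.png",np.hstack([A,B])[:,:,::-1])
E
```

```text
[-4.48  3.52 15.39]
[-5.25  3.31 13.53] [ 0.51830687 -0.26959524  0.1279702 ] 30.002416977658868 0.02305174766458229
[-4.83  4.41 13.37] [ 0.51829516 -0.26959385  0.12794247] 30.002115409224643 0.023365868691867905
[-6.21  3.32 13.61] [ 0.51829083 -0.26958338  0.12793863] 30.002547137482907 0.023104044723337946
[-4.99  3.26 12.6 ] [ 0.51827834 -0.26957799  0.12793699] 30.002491231061867 0.023029011475105547
35.2667
```

View pics/end.png

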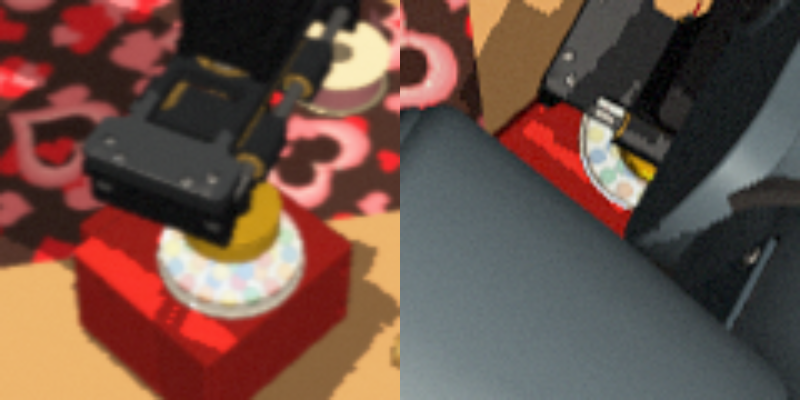

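The side view shows the cap seated level on the hopper's neck at about crop (240,225), with the hand still on it. The push is steady at about 13 N.

```bash
python3 -c "
from cell import *
print(job_done())"
```

```text
the job is handed in; nothing more can be done
None
```

I pushed the drawer home and snapped the yellow cap onto the neck, then handed the job in at about 35 s with the hand still pressing it down at about 13 N, a little over the 10 N asked; the verdict was not shown.

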